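# Gauge a carved printing block, then hold it over the printing bed

### The arm

A 7-joint arm with a two-finger parallel gripper is mounted at the origin on the work surface. World frame = base frame: x ahead of the robot, y to its left, z up, the work surface at z = 0. Lengths are in m, angles in rad, forces in N, time in s.
With the tool pointing down it reaches from about 0.425 to 0.875 m from the base axis. Payload 4.7 kg.
Tool frame: the origin (TCP) lies at the very end of the fingers, on their centre line; the grasp point (between the pads) lies 19 mm behind it (manip.pinch_z is the z of the grasp point in the tool frame, in m); z points along the fingers, y is the direction in which the jaws open and shut (so a half turn about z gives the same grasp; the last joint's range is limited). The gripper opens to 85 mm and grips with 20 to 120 N. Pads are 22 mm wide; open, the fingers measure 114 mm over their backs; the gripper's body (76 mm by 85 mm) begins 54 mm behind the grasp point. The pads swing forward as they close: fully open they stand 13 mm farther back than shut.
Start: joints at [1.26, 0.321, -0.07, 1.45, 0.023, 1.371, -0.057], TCP at [0.207, -0.616, 0.231] pointing down, gripper open.
Joint ranges: [-2.86, 2.86], [-0.3, 2.09], [-1.38, 1.24], [0.06, 2.45], [-1.56, 4.7], [0.09, 2.05], [-2.69, 2.69]. Speed limits (rad/s): [2.57, 2.57, 3.14, 3.14, 3.14, 3.14, 3.14].

### API

Orientations are given as a unit quaternion [x, y, z, w].
In Python, from station import sensors, viewer, workorder, manip gives the robot as it stands.
- The arm moves only by the shell command python3 -m jog 'ROWS' [OPENING] [FORCE]. ROWS is JSON, a list of rows, each an object of numbers: "x", "y", "z": the shift along the tool's x, y, z in cm; "ax", "ay", "az": the turn, a rotation vector about the tool's x, y, z in degrees. A call has 1 to 20 rows; each row is the pose to reach, as a shift and turn from the pose measured when the call began, along the tool's axes at that moment; what a row does not reach only later rows make up. A row lasts 1/8 s, in which the tool goes at most 62.5 mm and 10.7 degrees, less where a joint would pass 70% of its speed; a pose out of reach is approached as far as the arm can. A call with a gripper value outside its range is refused whole. OPENING is the gripper command: -1 is fully open, 1 is shut, values between are in proportion, set as the call begins (- or left out, the last holds). The fingers move at their own pace and stop on an object; FORCE is the grip in N (left out, the last holds). Time passes only in rows, so rows that repeat a pose let the fingers close. It gives the time, the measured TCP pose, the force and the opening at its end, in the units of the state.
- sensors.sense(): the state, without advancing time (a new reading comes with each control period).
- viewer.grab_frame(name): name is "side" or "top"; returns a dict with "image" (384x512x3 uint8, blue, green, red), "z_map" (384x512 float32, m along the optical axis (not along the pixel's ray), 0 where there is no reading), "fx", "fy", "cx", "cy" (pixels), "pose" (4x4, takes a point from camera to world coordinates). Camera axes: x right, y up, looking along -z (the intrinsics and any distortion apply to the point x, -y, -z); pixel columns grow to the right and rows downward; lengths in m; the calibration is good to about 2 mm. A picture is of the moment at which its call begins.
- workorder.finish_job(): hands the job in, once; it reports no verdict.
Trained networks look in the newest picture that a camera, given by its name, has taken for a name from the list of things; names that differ only in an ending like _2 or _b are one class to them, and where a whole thing is asked for, a point or a joint stands for the part that bears it (a point fixed in the world has none). Each returns a list of dicts, best first, with "conf" (0 to 1); they miss things now and then, are a little off and sometimes report something else, mostly with a low value. They report only what shows in the picture. A call takes as long as a camera call.
- viewer.recognise(thing, camera): "xy" ([column, row] in pixels, amid what is visible of it).
- viewer.masks_of(thing, camera): "pixels" (384x512 bool, what is visible of it) and "xy" ([column, row] in pixels, amid what is visible of it).
The state is a dict: "clock": time; "qpos": joint angles; "joint_vel": joint speeds; "joint_efforts": joint torques, N m; "tcp_pos": TCP position; "ee_rot": TCP orientation; "force": force on the tool from outside, world axes, zero at the start; "torque": the same for the moment, N m; "opening": finger opening in m.
Only numpy, scipy, OpenCV 4.12 (cv2) and the standard library are available. Lean on these libraries where they do the work, as an engineer would, in place of code of your own. Each camera call takes 0.05 s, during which the arm holds its last target.

### The job

Check the carved block's thickness by pressing the gauge's red cap down until its foot rests on the block for a second, then let the cap spring back. Then pick up the block, carry it over the gouge rack without touching the rack, and end the program still holding it in the gripper, still and level, hovering about one centimetre above the printing bed's frame, centred over the recess and lined up with its length (either way round), for the printer to check before it is set in; it must never touch the bed. Leave everything else where it is.

Things in the scene. Friction and masses are not known exactly. Their poses are not given: they have to be found in the camera images.
- block_center (a point): middle (half-way up) of the loose carved block: brown wood, 160 (x) x 44 (y) x 32 mm (z), 0.17 kg, dark leafy twig on top. Starts flat lengthways on the gauge rail, underside 14 mm above the table; the rail is narrower, so fingers can go down on both long sides. Grip it across its 44 mm width about 30 mm from the middle towards its free (-x) end, clear of the gauge head.
- gauge: fixed thickness gauge: steel anvil rail along its x, 14 mm high, 34 mm wide, from x -80 to +105 mm; steel column at x +132 mm on a grey base; grey head from x +53 to +149 mm, 80 to 104 mm high, through which the sprung foot slides at x +68 mm. Origin on the table under the rail, x towards the column, z up.
- foot_cap (a point): middle of the top of the gauge's red press cap, radius 15 mm, 140 mm above the table when up. Pressed straight down it carries the foot below it; about 12 mm down, the foot meets the block. Foot and head overhang the last 30 mm of the block: after gripping it, raise it a few mm, draw it 50 mm back along the rail (-x), then lift.
- foot (a joint): travel of the gauge foot in m: 0 up, grows as the cap is pressed, at most 0.020. The foot starts 44 mm above the rail, so block thickness = 44 mm - travel: it reads about 0.012 resting on the block. Spring 180 N/m plus 1.8 N (about 4 N at the block); it returns when let go.
- bed_seat (a point): middle of the printing bed's recess, at the level of the top of its frame, 16 mm above the table; x along its length, y across, z up. The bed is a fixed dark wooden frame 212 x 96 mm, 16 mm high, with brass dots at the corners; the pale recess is 172 x 56 mm and 9 mm deep.
- rack: the fixed gouge rack standing between gauge and bed: dark wood 200 (its x) x 56 mm (its y) with five upright handles, 110 mm high in all. Origin under its middle.
- mug: white mug, loose, radius 38 mm, 90 mm high, handle on its +y side; origin under its centre
- jar: amber glass jar with black cap, loose, radius 26 mm, 60 mm high; origin under its centre
- mallet: wooden mallet, loose, lying along its x from -100 (handle) to +155 mm (head 55 mm wide and high); origin on the table under the handle's line
- chisel: chisel, loose, lying along its x from -80 to +90 mm, 24 mm wide, 20 mm high; origin on the table below its middle
- brush: flat printing brush, loose, 100 (x) x 45 x 36 mm high; origin under its centre
- blank: spare wood blank, loose, 100 (x) x 50 x 28 mm high, uncarved; origin under its centre

How it is judged:
On the way, in this order (a step that is already met when the one before it is completed fails the run):
1. the gauge's foot is pressed down onto the block (value of joint foot between 0.009 and 0.016 m and contact force between foot and block above 0.3 N), for 0.4 s.
2. the cap is let go and the foot springs back up (value of joint foot below 0.004 m), for 0.1 s.
3. the held block passes above the gouge rack (height (world z) of block_center above 0.126 m and x of block_center in the frame of rack between -0.14 and 0.14 m and y of block_center in the frame of rack between -0.06 and 0.06 m and contact force between block and the fingers above 0.5 N), for 0.04 s.
At the end, for the whole second after the job is handed in: The gripper holds the block still, level and lined up with the recess (either way round) within 0.1 rad, its centre within 8 mm of the recess centre seen from above, its underside 3 to 20 mm above the frame, not touching the bed; the gauge foot is up (travel under 4 mm) (horizontal distance between block_center and bed_seat below 0.008 m and z of block_center in the frame of bed_seat between 0.019 and 0.036 m and angle between the x axis of block_center and the x axis of bed_seat, either way round below 0.1 rad and angle between block_center's own z axis and vertical below 0.1 rad and contact force between block and the fingers above 1 N and contact force between block and bed below 0.05 N and linear speed of block below 0.02 m/s and value of joint foot below 0.004 m); the arm keeps its last pose, push and grip.
It fails at once if the block touches the printing bed (contact force between block and bed above 0.5 N).
It fails at once if the gouge rack is touched (contact force between rack and block above 1 N or contact force between rack and the fingers above 1 N or contact force between rack and the arm above 1 N).
It fails at once if a bystander is disturbed (moved over 20 mm) (distance of any of mug, jar, mallet, chisel, brush, blank from where it was at the start of the episode above 0.02 m).
It also fails if it takes over 62 s, if anything falls off the work surface, if the arm or the gripper's body presses on something with over 40 N, if the wrist force passes 120 N, or if a joint passes its speed limit or range.

## Working session

There is one attempt and no reset: what is moved stays moved. The work goes in short steps, Python scripts to look and compute and a shell command to move; the robot and the scene stay as the last step left them, time stands still between calls to the robot, and variables do not carry over. Pictures are saved under pics/ and viewed, and the job is handed in when it is done.

```bash
ls; mkdir -p pics; cat > h.py <<'E'
import numpy as np, cv2
from scipy.spatial.transform import Rotation as R
from station import sensors, viewer, workorder, manip
def pts(f,mask=None):
    z=f["z_map"]; v,u=np.nonzero((z>0)&(mask if mask is not None else True))
    d=z[v,u]; x=(u-f["cx"])/f["fx"]*d; y=(v-f["cy"])/f["fy"]*d
    P=np.stack([x,-y,-d,np.ones_like(d)])
    return (f["pose"]@P)[:3].T,u,v
E
python3 - <<'E'
from h import *
print(sensors.sense()); print(manip.pinch_z)
for n in("side","top"):
    f=viewer.grab_frame(n); cv2.imwrite(f"pics/{n}0.png",f["image"]); print(n,f["fx"],f["cx"],f["cy"],f["pose"].round(3).tolist(),[k for k in f])
    for t in("block_center","gauge","foot_cap","foot","rack","bed_seat","mug","jar","mallet","chisel","brush","blank"):
        try: print(t,[(round(r["conf"],2),np.round(r["xy"]).tolist()) for r in viewer.recognise(t,n)])
        except Exception as e: print(t,e)
E
```

```text
pics
{'clock': 0.0, 'qpos': array([ 1.26007477,  0.32182293, -0.07007128,  1.45168936,  0.02261127,
        1.37081817, -0.05690747]), 'joint_vel': array([-0.00095786, -0.00059607,  0.00144216,  0.00010922,  0.00014735,
        0.00094665, -0.00080761]), 'joint_efforts': array([ 1.56003657e-04, -4.93579531e+01, -3.81947430e-01, -3.14339125e+01,
        1.29785363e-02,  1.15251588e-02,  9.89898552e-06]), 'tcp_pos': array([ 0.20720566, -0.6155068 ,  0.23021625]), 'ee_rot': array([ 9.86838821e-01,  1.61704017e-01, -2.14585201e-04, -9.51646718e-04]), 'force': array([ 0.23834735,  0.13530829, -0.20941231]), 'torque': array([-0.01597681, -0.00863821,  0.01108685]), 'opening': 0.08538426861948127}
-0.0187
side 474.6034375646113 257.9523626960164 193.24124050894574 [[-0.997, 0.068, -0.047, 0.458], [-0.081, -0.706, 0.704, 1.154], [0.014, 0.705, 0.709, 1.294], [0.0, 0.0, 0.0, 1.0]] ['image', 'z_map', 'fx', 'fy', 'cx', 'cy', 'pose']
block_center [(0.62, [255.0, 163.0])]
gauge [(0.86, [225.0, 158.0]), (0.47, [277.0, 344.0])]
foot_cap []
foot [(0.66, [306.0, 220.0])]
rack [(0.87, [252.0, 207.0])]
[... 267 characters left out ...]
p 353.9366350715486 253.21408004084554 192.44634444392645 [[-0.02, 0.995, -0.099, 0.399], [-1.0, -0.019, 0.015, 0.006], [0.013, 0.099, 0.995, 1.412], [0.0, 0.0, 0.0, 1.0]] ['image', 'z_map', 'fx', 'fy', 'cx', 'cy', 'pose']
block_center [(0.91, [316.0, 188.0])]
gauge [(0.95, [311.0, 157.0]), (0.24, [248.0, 136.0])]
foot_cap []
foot [(0.72, [313.0, 253.0]), (0.49, [318.0, 164.0])]
rack [(0.95, [256.0, 185.0]), (0.33, [315.0, 254.0])]
bed_seat [(0.87, [193.0, 192.0]), (0.55, [314.0, 255.0])]
mug [(0.7, [247.0, 132.0])]
jar [(0.45, [251.0, 236.0])]
mallet [(0.68, [378.0, 188.0]), (0.47, [311.0, 160.0])]
chisel [(0.82, [121.0, 221.0])]
brush [(0.88, [170.0, 260.0])]
blank [(0.77, [315.0, 255.0])]
```

View pics/side0.png

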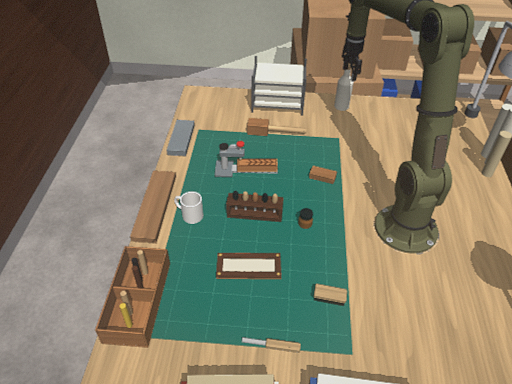

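View pics/top0.png

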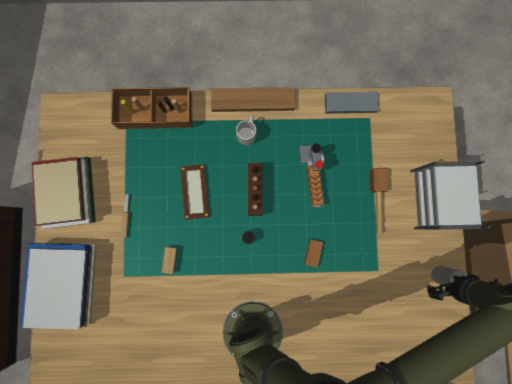

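The top view has the gauge at (312,157) with its red cap at about (320,165), and the block running down to (317,205). The rack is at (256,188) and the bed at (194,192). Next I measure these with depth.

```bash
cat > m.py <<'E'
from h import *
def rect(P2):
    r=cv2.minAreaRect((P2*1000).astype(np.float32)); 
    b=cv2.boxPoints(r); e=[b[1]-b[0],b[2]-b[1]]; e=max(e,key=np.linalg.norm)
    return np.round(r[0],1),np.round(r[1],1),round(np.degrees(np.arctan2(e[1],e[0]))%180,2)
for n in("top","side"):
    f=viewer.grab_frame(n); P,u,v=pts(f); z=f["z_map"]
    W=np.full(z.shape+(3,),np.nan); W[v,u]=P
    b,g,r=[f["image"][...,i].astype(int) for i in range(3)]
    red=(r>150)&(g<80)&(b<80)&(W[...,2]>.1)
    Q=W[red]; print(n,"red",len(Q),Q.mean(0).round(4) if len(Q) else"", (Q.min(0).round(3),Q.max(0).round(3)) if len(Q) else "")
    for t,lo,hi in(("block_center",.036,.056),("rack",.0,.13),("rack",.02,.06),("bed_seat",.008,.024),("gauge",.07,.15),("mug",.01,.1),("jar",.01,.07),("blank",.01,.04)):
        m=viewer.masks_of(t,n)
        if not m: print(t,"none");continue
        M=m[0]["pixels"]; Q=W[M]; Q=Q[(Q[:,2]>lo)&(Q[:,2]<hi)]
        if len(Q)<5: print(t,len(Q),np.nanpercentile(W[M][:,2],[5,50,95])); continue
        print(t,round(m[0]["conf"],2),len(Q),"med z",np.median(Q[:,2]).round(4),"zmax",Q[:,2].max().round(3),*rect(Q[:,:2]))
    mat=W[(np.abs(W[...,2])<.02)&(g>r+30)]; print("mat z",np.nanmedian(mat[:,2]))
    im=cv2.resize(f["image"][110:290,90:410] if n=="top" else f["image"][110:290,170:350],None,fx=2.5 if n=="top" else 3.3,fy=2.5 if n=="top" else 3.3,interpolation=cv2.INTER_CUBIC); cv2.imwrite(f"pics/{n}1.png",im)
E
python3 m.py
```

```text
top red 39 [ 0.6257 -0.2529  0.141 ] (array([ 0.614, -0.265,  0.136]), array([ 0.637, -0.243,  0.146]))
block_center 0.8 428 med z 0.0466 zmax 0.055 [ 558.7 -258.3] [157.1  45.6] 5.3
rack 0.72 758 med z 0.0762 zmax 0.117 [547.  -20.6] [ 53.7 198.2] 178.93
rack 3 [0.07147936 0.07619797 0.10932755]
bed_seat 0.75 979 med z 0.0143 zmax 0.024 [547.2 218.1] [211.4  96.3] 5.02
gauge 0.61 277 med z 0.112 zmax 0.146 [ 657.8 -256.4] [94.1 41. ] 5.72
mug 0.73 280 med z 0.0616 zmax 0.096 [780.9  11.7] [93.5 74.1] 7.88
jar none
blank 0.72 347 med z 0.0281 zmax 0.038 [ 296.4 -244.1] [51.  98.9] 165.08
mat z 0.001362636817911267
side red 32 [ 0.6255 -0.2521  0.1393] (array([ 0.614, -0.266,  0.134]), array([ 0.638, -0.233,  0.145]))
block_center 0.72 343 med z 0.0454 zmax 0.055 [ 560.8 -255.3] [155.3  51.1] 5.83
rack 0.84 1459 med z 0.0681 zmax 0.115 [556.  -56.8] [145.4 216.2] 177.86
rack 0.84 375 med z 0.0235 zmax 0.06 [549.7 -13.1] [ 61.8 199.6] 178.84
bed_seat 0.81 1129 med z 0.0142 zmax 0.023 [549.9 220.7] [210.1 103.5] 4.68
gauge 0.94 326 med z 0.1035 zmax 0.145 [ 661.1 -254.1] [95.1 47.4] 3.08
mug 0.87 615 med z 0.058 zmax 0.097 [781.3   3.3] [ 76.8 103.8] 128.18
jar 0.54 238 med z 0.0494 zmax 0.066 [365.   12.9] [51.5 50.8] 63.84
blank 0.9 292 med z 0.0262 zmax 0.037 [ 298.4 -241.6] [ 66.8 100.1] 160.72
mat z 0.00040274776324267236
```

```bash
cat > t.py <<'E'
from h import *
import sys
a=[float(x) for x in sys.argv[1:]]  # x y z yawdeg(tool x), tool down
s=sensors.sense(); C=R.from_quat(s["ee_rot"]); y=np.radians(a[3])
T=R.from_matrix(np.array([[np.cos(y),np.sin(y),0],[np.sin(y),-np.cos(y),0],[0,0,-1]]))
print("clock",round(s["clock"],2),"tcp",s["tcp_pos"].round(4),"yaw",np.degrees(np.arctan2(*C.as_matrix()[[1,0],0])).round(2),"tilt",np.degrees(np.arccos(-C.as_matrix()[2,2])).round(2),"open",round(s["opening"],4),"F",s["force"].round(2),"q",s["qpos"].round(2))
d=C.inv().apply(np.array(a[:3])-s["tcp_pos"])*100
print("shift cm",d.round(2),"turn deg",np.degrees((C.inv()*T).as_rotvec()).round(2))
E
python3 t.py .6256 -.2525 .185 5.4
```

```text
clock 2.2 tcp [ 0.2074 -0.616   0.2313] yaw 18.61 tilt 0.01 open 0.0856 F [1.4  0.32 1.  ] q [ 1.26  0.32 -0.07  1.45  0.02  1.37 -0.06]
shift cm [ 51.23 -21.11   4.63] turn deg [1.000e-02 0.000e+00 1.321e+01]
```

```bash
python3 -m jog '[{"x":25,"y":-10,"z":2,"az":6},{"x":25,"y":-10,"z":2,"az":6},{"x":25,"y":-10,"z":2,"az":6},{"x":25,"y":-10,"z":2,"az":6},{"x":25,"y":-10,"z":2,"az":6},{"x":51.2,"y":-21.1,"z":4.6,"az":13.2},{"x":51.2,"y":-21.1,"z":4.6,"az":13.2},{"x":51.2,"y":-21.1,"z":4.6,"az":13.2},{"x":51.2,"y":-21.1,"z":4.6,"az":13.2},{"x":51.2,"y":-21.1,"z":4.6,"az":13.2},{"x":51.2,"y":-21.1,"z":4.6,"az":13.2},{"x":51.2,"y":-21.1,"z":4.6,"az":13.2},{"x":51.2,"y":-21.1,"z":4.6,"az":13.2}]' 1 30; python3 t.py .6256 -.2525 .145 5.4
python3 - <<'E'
from h import *
for n,s in(("top",np.s_[120:220,250:390]),("side",np.s_[110:220,180:340])):
    f=viewer.grab_frame(n); cv2.imwrite(f"pics/{n}2.png",cv2.resize(f["image"][s],None,fx=4,fy=4,interpolation=cv2.INTER_CUBIC))
E
```

```text
clock 2.2 tcp [ 0.2074 -0.616   0.2313] yaw 18.61 tilt 0.01 open 0.0856 F [1.4  0.32 1.  ] q [ 1.26  0.32 -0.07  1.45  0.02  1.37 -0.06]
shift cm [ 51.23 -21.11   8.63] turn deg [1.000e-02 0.000e+00 1.321e+01]$[0]: bad value
```

View pics/side2.png

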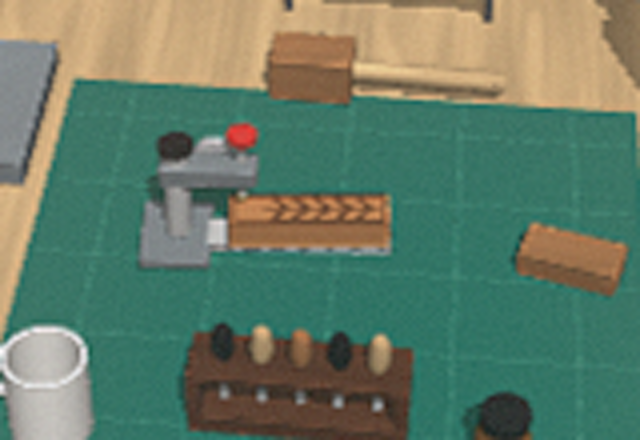

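The arm has not moved because the call was refused. The picture is a clean view of the gauge: cap at about (241,136), column on the left, and nothing under the jaws. I'll try smaller waypoint steps.

```bash
python3 -m jog '[{"x":5,"y":-2,"z":0.4,"az":1.2},{"x":10,"y":-4,"z":0.9,"az":2.5},{"x":15,"y":-6,"z":1.3,"az":4},{"x":20,"y":-8,"z":1.8,"az":5},{"x":25,"y":-10.2,"z":2.2,"az":6.4},{"x":30,"y":-12.3,"z":2.7,"az":7.7},{"x":35,"y":-14.4,"z":3.1,"az":9},{"x":40,"y":-16.4,"z":3.6,"az":10.3},{"x":45,"y":-18.5,"z":4,"az":11.6},{"x":49,"y":-20.2,"z":4.4,"az":12.6},{"x":51.2,"y":-21.1,"z":4.6,"az":13.2},{"x":51.2,"y":-21.1,"z":4.6,"az":13.2},{"x":51.2,"y":-21.1,"z":4.6,"az":13.2}]' 1 30; python3 t.py .6256 -.2525 .145 5.4
```

```text
clock 2.3 tcp [ 0.2074 -0.616   0.2314] yaw 18.61 tilt 0.01 open 0.0854 F [ 0.41  0.72 -0.21] q [ 1.26  0.32 -0.07  1.45  0.02  1.37 -0.06]
shift cm [ 51.23 -21.11   8.63] turn deg [1.000e-02 0.000e+00 1.321e+01]$[0]: bad value
```

```bash
python3 -m jog '[{"x":5,"y":-2,"z":0.4,"ax":0,"ay":0,"az":1.2}]' 1 30; echo; python3 -m jog --help
```

```text
clock: 2.42
tcp_pos: [0.2436, -0.5841, 0.2272]
ee_rot: [0.989, 0.146, -0.001, 0.001]
force: [1.9, 0.3, 0.2]
opening: 0.0697
invalid input: not JSON, or not a number
```

```bash
python3 t.py .6256 -.2525 .185 5.4
```

```text
clock 2.42 tcp [ 0.2436 -0.5841  0.2272] yaw 16.84 tilt 0.2 open 0.0697 F [1.9  0.32 0.19] q [ 1.2   0.29 -0.09  1.5   0.03  1.35 -0.16]
shift cm [ 46.18 -20.68   4.05] turn deg [ 0.11  0.17 11.44]
```

All six keys are required in each row.

```bash
python3 -m jog '[{"x":5,"y":-2.2,"z":0.4,"ax":0,"ay":0,"az":1.2},{"x":10,"y":-4.5,"z":0.9,"ax":0,"ay":0,"az":2.5},{"x":15,"y":-6.7,"z":1.3,"ax":0,"ay":0,"az":4},{"x":20,"y":-9,"z":1.8,"ax":0,"ay":0,"az":5},{"x":25,"y":-11.2,"z":2.2,"ax":0,"ay":0,"az":6.4},{"x":30,"y":-13.4,"z":2.6,"ax":0,"ay":0,"az":7.7},{"x":35,"y":-15.7,"z":3.1,"ax":0,"ay":0,"az":9},{"x":40,"y":-18,"z":3.5,"ax":0,"ay":0.1,"az":10.3},{"x":44,"y":-19.7,"z":3.8,"ax":0.1,"ay":0.2,"az":11},{"x":46.2,"y":-20.7,"z":4,"ax":0.1,"ay":0.2,"az":11.4},{"x":46.2,"y":-20.7,"z":4,"ax":0.1,"ay":0.2,"az":11.4},{"x":46.2,"y":-20.7,"z":4,"ax":0.1,"ay":0.2,"az":11.4}]' 1 30
python3 t.py .6256 -.2525 .145 5.4
python3 - <<'E'
from h import *
for n,s in(("top",np.s_[120:220,250:390]),("side",np.s_[110:220,180:340])):
    f=viewer.grab_frame(n); cv2.imwrite(f"pics/{n}3.png",cv2.resize(f["image"][s],None,fx=4,fy=4,interpolation=cv2.INTER_CUBIC))
E
```

```text
clock: 3.92
tcp_pos: [0.6247, -0.2539, 0.1854]
ee_rot: [0.999, 0.047, -0.0, 0.001]
force: [-0.3, 0.4, -0.5]
opening: -0.0
clock 3.92 tcp [ 0.6247 -0.2539  0.1854] yaw 5.35 tilt 0.07 open -0.0 F [-0.3   0.35 -0.48] q [ 0.59  0.41 -0.32  1.44  0.13  1.31 -1.22]
shift cm [ 0.1  -0.14  4.04] turn deg [ 0.06  0.03 -0.05]
```

View pics/side3.png

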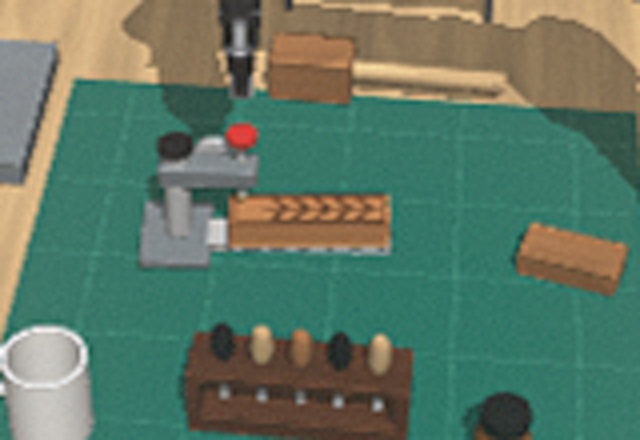

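The shut fingers stand right above the red cap (fingertips at (240,95), cap at (241,136)). Going down to press.

```bash
python3 -m jog '[{"x":0.1,"y":-0.1,"z":2,"ax":0,"ay":0,"az":0},{"x":0.1,"y":-0.1,"z":4,"ax":0,"ay":0,"az":0},{"x":0.1,"y":-0.1,"z":5,"ax":0,"ay":0,"az":0},{"x":0.1,"y":-0.1,"z":5.4,"ax":0,"ay":0,"az":0},{"x":0.1,"y":-0.1,"z":5.5,"ax":0,"ay":0,"az":0},{"x":0.1,"y":-0.1,"z":5.5,"ax":0,"ay":0,"az":0}]'
python3 t.py .6256 -.2525 .128 5.4
```

```text
clock: 4.78
tcp_pos: [0.6257, -0.2535, 0.1314]
ee_rot: [0.999, 0.046, 0.0, 0.001]
force: [-3.5, -0.9, 3.1]
opening: -0.0
clock 4.78 tcp [ 0.6257 -0.2535  0.1314] yaw 5.28 tilt 0.1 open -0.0 F [-3.47 -0.95  3.06] q [ 0.59  0.45 -0.32  1.5   0.15  1.22 -1.23]
shift cm [-0.   -0.1   0.34] turn deg [ 0.09 -0.04 -0.12]
```

```bash
python3 -m jog '[{"x":0,"y":-0.1,"z":0.2,"ax":0,"ay":0,"az":0},{"x":0,"y":-0.1,"z":0.35,"ax":0,"ay":0,"az":0},{"x":0,"y":-0.1,"z":0.4,"ax":0,"ay":0,"az":0},{"x":0,"y":-0.1,"z":0.4,"ax":0,"ay":0,"az":0}]'
python3 -m jog '[{"x":0,"y":0,"z":0.1,"ax":0,"ay":0,"az":0},{"x":0,"y":0,"z":0.1,"ax":0,"ay":0,"az":0}]'
python3 t.py .6256 -.2525 .128 5.4
```

```text
clock: 5.28
tcp_pos: [0.6262, -0.2531, 0.1282]
ee_rot: [0.999, 0.046, 0.001, 0.001]
force: [-1.5, -2.5, 5.2]
opening: 0.0002
clock: 5.52
tcp_pos: [0.6262, -0.2531, 0.1281]
ee_rot: [0.999, 0.046, 0.001, 0.002]
force: [-1.9, -0.8, 7.1]
opening: 0.0001
clock 5.53 tcp [ 0.6262 -0.2531  0.1281] yaw 5.26 tilt 0.23 open 0.0001 F [-1.88 -0.75  7.06] q [ 0.58  0.45 -0.32  1.5   0.15  1.21 -1.24]
shift cm [-0.06 -0.07  0.01] turn deg [ 0.18 -0.14 -0.14]
```

```bash
python3 -m jog '[{"x":0,"y":0,"z":0.2,"ax":0,"ay":0,"az":0},{"x":0,"y":0,"z":0.2,"ax":0,"ay":0,"az":0},{"x":0,"y":0,"z":0.2,"ax":0,"ay":0,"az":0},{"x":0,"y":0,"z":0.2,"ax":0,"ay":0,"az":0},{"x":0,"y":0,"z":0.2,"ax":0,"ay":0,"az":0},{"x":0,"y":0,"z":0.2,"ax":0,"ay":0,"az":0},{"x":0,"y":0,"z":0.2,"ax":0,"ay":0,"az":0},{"x":0,"y":0,"z":0.2,"ax":0,"ay":0,"az":0},{"x":0,"y":0,"z":0.2,"ax":0,"ay":0,"az":0}]'
python3 t.py .6256 -.2525 .20 5.4
```

```text
clock: 6.65
tcp_pos: [0.6263, -0.2531, 0.1281]
ee_rot: [0.999, 0.046, 0.001, 0.002]
force: [-4.4, 0.3, 10.5]
opening: 0.0003
clock 6.65 tcp [ 0.6263 -0.2531  0.1281] yaw 5.26 tilt 0.27 open 0.0003 F [-4.44  0.33 10.52] q [ 0.58  0.45 -0.32  1.5   0.15  1.21 -1.24]
shift cm [-0.04 -0.04 -7.19] turn deg [ 0.21 -0.16 -0.14]
```

Stopped on the block: TCP stays at 0.1281 while the force rises to 10 N. Releasing.

```bash
python3 -m jog '[{"x":0,"y":0,"z":-0.5,"ax":0,"ay":0,"az":0},{"x":0,"y":0,"z":-1.5,"ax":0,"ay":0,"az":0},{"x":0,"y":0,"z":-3,"ax":0,"ay":0,"az":0},{"x":0,"y":0,"z":-6,"ax":0,"ay":0,"az":0},{"x":-3,"y":0,"z":-7,"ax":0.2,"ay":-0.1,"az":0},{"x":-7,"y":0,"z":-7,"ax":0.2,"ay":-0.1,"az":0},{"x":-9.7,"y":0,"z":-7,"ax":0.2,"ay":-0.1,"az":0},{"x":-9.7,"y":0,"z":-7,"ax":0.2,"ay":-0.1,"az":0},{"x":-9.7,"y":0,"z":-7,"ax":0.2,"ay":-0.1,"az":0}]'
python3 t.py .5297 -.2598 .20 5.4
python3 -m jog '[{"x":0,"y":0,"z":0,"ax":0,"ay":0,"az":0},{"x":0,"y":0,"z":0,"ax":0,"ay":0,"az":0},{"x":0,"y":0,"z":0,"ax":0,"ay":0,"az":0}]' -1 40
python3 - <<'E'
from h import *
for n,s in(("side",np.s_[110:220,180:340]),):
    f=viewer.grab_frame(n); cv2.imwrite(f"pics/{n}4.png",cv2.resize(f["image"][s],None,fx=4,fy=4,interpolation=cv2.INTER_CUBIC))
E
sed -i 's/\*rect(Q\[:,:2\])/"M",Q.mean(0).round(4),*rect(Q[:,:2])/' m.py; python3 m.py | egrep 'red|block|gauge|bed|mat'
```

```text
clock: 7.78
tcp_pos: [0.5304, -0.2612, 0.1983]
ee_rot: [0.999, 0.046, 0.001, -0.0]
force: [0.9, 0.4, -0.0]
opening: -0.0002
clock 7.78 tcp [ 0.5304 -0.2612  0.1983] yaw 5.3 tilt 0.14 open -0.0002 F [ 0.87  0.42 -0.05] q [ 0.69  0.23 -0.32  1.64  0.07  1.28 -1.12]
shift cm [-0.06 -0.15 -0.17] turn deg [ 0.01 -0.14 -0.1 ]
clock: 8.15
tcp_pos: [0.5308, -0.2609, 0.1981]
ee_rot: [0.999, 0.047, 0.001, -0.0]
force: [0.3, 0.6, -0.4]
opening: 0.0544
top red 42 [ 0.6254 -0.2537  0.1411] (array([ 0.614, -0.266,  0.134]), array([ 0.637, -0.243,  0.145]))
block_center 0.83 317 med z 0.0464 zmax 0.054 M [ 0.5523 -0.2561  0.0462] [ 558.6 -257.6] [156.1  44.7] 4.58
bed_seat 0.82 977 med z 0.0147 zmax 0.024 M [0.5476 0.2186 0.0145] [547.5 218.1] [212.1  96.6] 5.06
gauge 0.91 281 med z 0.1119 zmax 0.145 M [ 0.6567 -0.2521  0.1162] [ 658.1 -256.7] [95. 41.] 5.74
mat z 0.0013777284809265433
side red 31 [ 0.6252 -0.2526  0.1392] (array([ 0.614, -0.267,  0.131]), array([ 0.637, -0.24 ,  0.143]))
block_center 0.79 341 med z 0.0453 zmax 0.055 M [ 0.5607 -0.2525  0.0449] [ 560.6 -253.4] [155.2  56. ] 6.83
bed_seat none
gauge 0.61 324 med z 0.104 zmax 0.143 M [ 0.6627 -0.2471  0.1075] [ 663.  -253.1] [90.2 52.7] 6.22
mat z 0.00039038171287497647
```

View pics/side4.png

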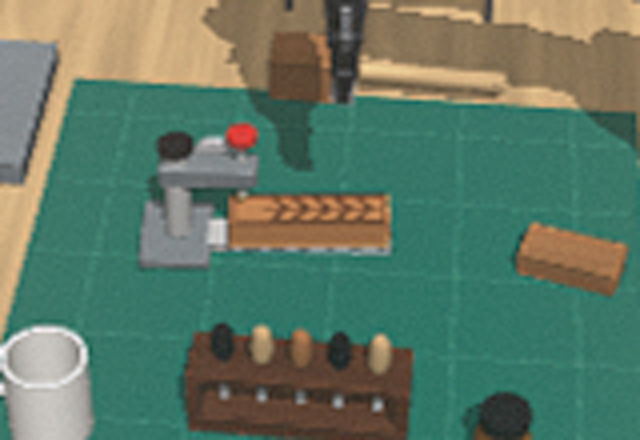

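The cap is back up (z ≈ 0.139). The jaws hang over the block's free half, clear of the head. Descending to grasp.

```bash
python3 -m jog '[{"x":-0.1,"y":0,"z":3,"ax":0,"ay":-0.1,"az":0},{"x":-0.1,"y":0,"z":7,"ax":0,"ay":-0.1,"az":0},{"x":-0.1,"y":0,"z":11,"ax":0,"ay":-0.1,"az":0},{"x":-0.1,"y":0,"z":14,"ax":0,"ay":-0.1,"az":0},{"x":-0.1,"y":0,"z":16,"ax":0,"ay":-0.1,"az":0},{"x":-0.1,"y":0,"z":17.5,"ax":0,"ay":-0.1,"az":0},{"x":-0.1,"y":0,"z":18.4,"ax":0,"ay":-0.1,"az":0},{"x":-0.1,"y":0,"z":18.4,"ax":0,"ay":-0.1,"az":0},{"x":-0.1,"y":0,"z":18.4,"ax":0,"ay":-0.1,"az":0}]' -1 40
python3 t.py .529 -.2608 .014 5.4
python3 - <<'E'
from h import *
for n,s in(("side",np.s_[110:220,180:340]),("top",np.s_[120:220,250:390])):
    f=viewer.grab_frame(n); cv2.imwrite(f"pics/{n}5.png",cv2.resize(f["image"][s],None,fx=4,fy=4,interpolation=cv2.INTER_CUBIC))
E
```

```text
clock: 10.22
tcp_pos: [0.5306, -0.2616, 0.0152]
ee_rot: [0.999, 0.046, 0.001, 0.0]
force: [-0.4, -0.1, 0.5]
opening: 0.0855
clock 10.22 tcp [ 0.5306 -0.2616  0.0152] yaw 5.3 tilt 0.13 open 0.0855 F [-0.37 -0.06  0.5 ] q [ 0.67  0.41 -0.3   1.81  0.15  0.94 -1.18]
shift cm [-0.15 -0.09  0.12] turn deg [ 0.06 -0.12 -0.1 ]
```

View pics/side5.png

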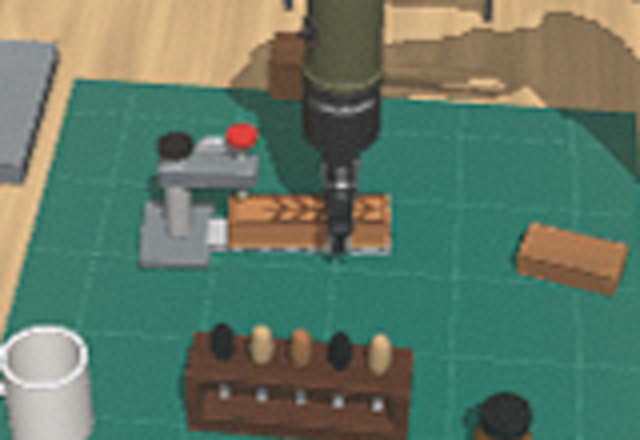

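The fingers straddle the block at (340,220), with the wrist clear of the head and cap at (240,150). Closing.

```bash
python3 -m jog '[{"x":0,"y":0,"z":0,"ax":0,"ay":0,"az":0},{"x":0,"y":0,"z":0,"ax":0,"ay":0,"az":0},{"x":0,"y":0,"z":0,"ax":0,"ay":0,"az":0},{"x":0,"y":0,"z":0,"ax":0,"ay":0,"az":0},{"x":0,"y":0,"z":0,"ax":0,"ay":0,"az":0},{"x":0,"y":0,"z":0,"ax":0,"ay":0,"az":0}]' 1 60
python3 t.py .529 -.2608 .014 5.4
python3 -m jog '[{"x":0,"y":0,"z":-0.3,"ax":0,"ay":0,"az":0},{"x":0,"y":0,"z":-0.6,"ax":0,"ay":0,"az":0},{"x":0,"y":0,"z":-0.6,"ax":0,"ay":0,"az":0}]'
python3 t.py .529 -.2608 .014 5.4
python3 -m jog '[{"x":-1,"y":0,"z":0,"ax":0,"ay":0,"az":0},{"x":-3,"y":0,"z":0,"ax":0,"ay":0,"az":0},{"x":-5,"y":0,"z":0,"ax":0,"ay":0,"az":0},{"x":-6,"y":0,"z":0,"ax":0,"ay":0,"az":0},{"x":-6,"y":0,"z":0,"ax":0,"ay":0,"az":0},{"x":-6,"y":0,"z":0,"ax":0,"ay":0,"az":0}]'
python3 t.py .48 -.26 .17 5.4
python3 - <<'E'
from h import *
for n,s in(("side",np.s_[110:220,180:340]),("top",np.s_[120:220,250:390])):
    f=viewer.grab_frame(n); cv2.imwrite(f"pics/{n}6.png",cv2.resize(f["image"][s],None,fx=4,fy=4,interpolation=cv2.INTER_CUBIC))
E
```

```text
clock: 11.08
tcp_pos: [0.531, -0.2617, 0.0158]
ee_rot: [0.999, 0.046, 0.001, 0.001]
force: [-0.5, 0.0, 5.1]
opening: 0.0432
clock 11.07 tcp [ 0.531  -0.2617  0.0158] yaw 5.31 tilt 0.19 open 0.0432 F [-0.5   0.03  5.06] q [ 0.67  0.41 -0.3   1.81  0.15  0.94 -1.18]
shift cm [-0.19 -0.11  0.18] turn deg [ 0.09 -0.17 -0.09]
clock: 11.45
tcp_pos: [0.5307, -0.2616, 0.0216]
ee_rot: [0.999, 0.046, 0.001, 0.001]
force: [-0.0, 0.1, -3.0]
opening: 0.043
clock 11.45 tcp [ 0.5307 -0.2616  0.0216] yaw 5.3 tilt 0.16 open 0.043 F [-0.02  0.11 -3.  ] q [ 0.67  0.4  -0.3   1.81  0.14  0.95 -1.17]
shift cm [-0.17 -0.1   0.76] turn deg [ 0.07 -0.14 -0.1 ]
clock: 12.2
tcp_pos: [0.4718, -0.2671, 0.0217]
ee_rot: [0.999, 0.046, 0.002, 0.001]
force: [-0.4, 0.3, -1.7]
opening: 0.0429
clock 12.2 tcp [ 0.4718 -0.2671  0.0217] yaw 5.32 tilt 0.22 open 0.0429 F [-0.35  0.34 -1.67] q [ 0.73  0.31 -0.3   1.93  0.11  0.91 -1.1 ]
shift cm [  0.94  -0.61 -14.83] turn deg [ 0.09 -0.2  -0.08]
```

View pics/side6.png

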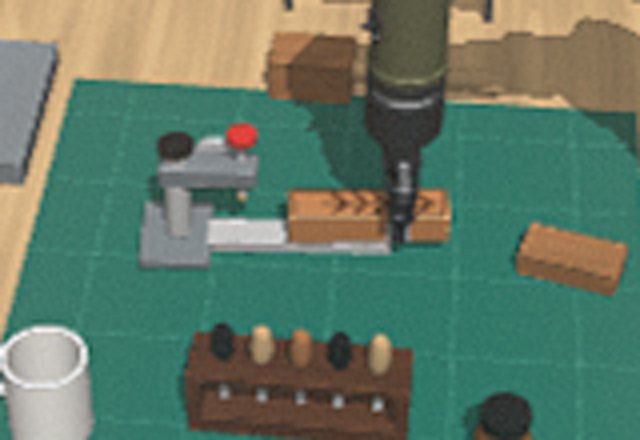

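View pics/top6.png

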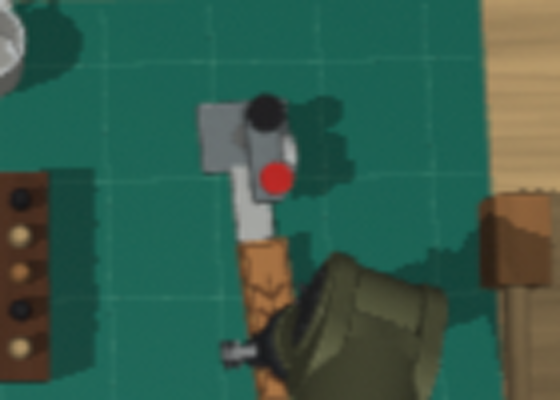

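The block is held and drawn clear of the head: its near end at (290,215) is now right of the foot at (241,195), and the cap is up. Lifting.

```bash
python3 -m jog '[{"x":0,"y":0,"z":-2,"ax":0,"ay":0,"az":0},{"x":0,"y":0,"z":-5,"ax":0,"ay":0,"az":0},{"x":0,"y":0,"z":-8,"ax":0,"ay":0,"az":0},{"x":0,"y":0,"z":-11,"ax":0,"ay":0,"az":0},{"x":0,"y":0,"z":-14,"ax":0,"ay":0,"az":0},{"x":0,"y":0,"z":-16,"ax":0,"ay":0,"az":0},{"x":0,"y":0,"z":-16,"ax":0,"ay":0,"az":0}]'
python3 t.py .518 .2165 .18 5.0
python3 - <<'E'
from h import *
for n,s in(("side",np.s_[110:220,180:340]),("top",np.s_[120:220,250:390])):
    f=viewer.grab_frame(n); cv2.imwrite(f"pics/{n}7.png",cv2.resize(f["image"][s],None,fx=4,fy=4,interpolation=cv2.INTER_CUBIC))
E
```

```text
clock: 13.18
tcp_pos: [0.4729, -0.267, 0.1832]
ee_rot: [0.999, 0.047, 0.003, 0.002]
force: [-0.1, -0.1, -2.1]
opening: 0.0436
clock 13.18 tcp [ 0.4729 -0.267   0.1832] yaw 5.39 tilt 0.42 open 0.0436 F [-0.14 -0.13 -2.09] q [ 0.76  0.13 -0.32  1.78  0.04  1.23 -1.05]
shift cm [  9.03 -47.72   0.21] turn deg [ 0.2  -0.37  0.39]
```

View pics/side7.png

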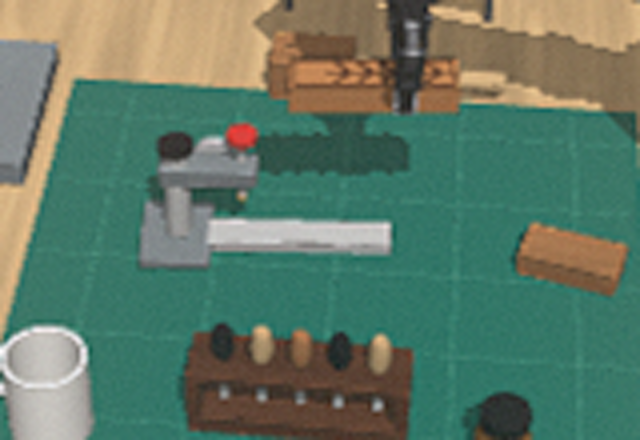

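The block hangs level in the jaws at (375,85), lifted clear of the rail. Carrying it over the rack with the TCP at about 0.185.

```bash
python3 -m jog '[{"x":0.5,"y":-2,"z":0,"ax":0,"ay":0,"az":0},{"x":1,"y":-5,"z":0,"ax":0,"ay":0,"az":0},{"x":1.6,"y":-8.5,"z":0,"ax":0,"ay":0,"az":0},{"x":2.3,"y":-12,"z":0,"ax":0,"ay":0,"az":0},{"x":2.9,"y":-15.5,"z":0,"ax":0.1,"ay":-0.2,"az":0},{"x":3.6,"y":-19,"z":0,"ax":0.2,"ay":-0.3,"az":0},{"x":4.3,"y":-22.5,"z":0,"ax":0.2,"ay":-0.3,"az":0.1},{"x":4.9,"y":-26,"z":0,"ax":0.2,"ay":-0.3,"az":0.2},{"x":5.6,"y":-29.5,"z":0,"ax":0.2,"ay":-0.4,"az":0.2},{"x":6.2,"y":-33,"z":0,"ax":0.2,"ay":-0.4,"az":0.3},{"x":6.9,"y":-36.5,"z":0,"ax":0.2,"ay":-0.4,"az":0.3},{"x":7.6,"y":-40,"z":0,"ax":0.2,"ay":-0.4,"az":0.4},{"x":8.2,"y":-43.5,"z":0,"ax":0.2,"ay":-0.4,"az":0.4},{"x":8.8,"y":-46.5,"z":0,"ax":0.2,"ay":-0.4,"az":0.4},{"x":9,"y":-47.7,"z":0.2,"ax":0.2,"ay":-0.4,"az":0.4},{"x":9,"y":-47.7,"z":0.2,"ax":0.2,"ay":-0.4,"az":0.4},{"x":9,"y":-47.7,"z":0.2,"ax":0.2,"ay":-0.4,"az":0.4}]'
python3 t.py .518 .2165 .08 5.0
python3 - <<'E'
from h import *
for n in("side","top"):
    f=viewer.grab_frame(n); cv2.imwrite(f"pics/{n}8.png",f["image"])
E
```

```text
clock: 15.4
tcp_pos: [0.5161, 0.2154, 0.1782]
ee_rot: [0.999, 0.043, -0.003, -0.001]
force: [1.1, -0.8, -1.6]
opening: 0.0429
clock 15.4 tcp [0.5161 0.2154 0.1782] yaw 4.88 tilt 0.31 open 0.0429 F [ 1.07 -0.8  -1.58] q [ 0.19  0.23 -0.71  1.73  0.15  1.25 -2.05]
shift cm [ 0.25 -0.08  9.82] turn deg [-0.09  0.3  -0.12]
```

View pics/side8.png

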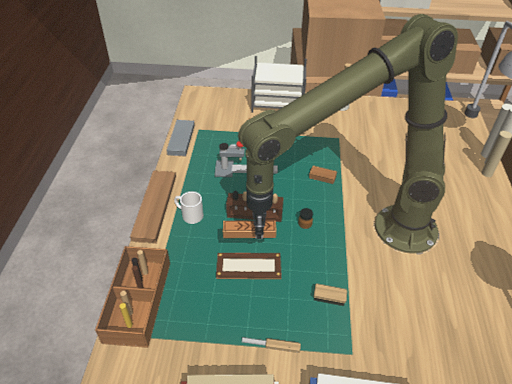

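View pics/top8.png

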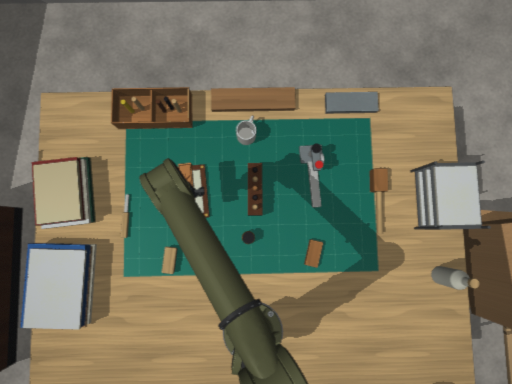

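The rack has been passed untouched. The block hangs over the bed ((250,228) in the side view, bed at (249,265)), and the other objects look unmoved. I'll go down part-way and measure block against bed.

```bash
python3 -m jog '[{"x":0.2,"y":-0.1,"z":2,"ax":-0.1,"ay":0.3,"az":-0.1},{"x":0.2,"y":-0.1,"z":5,"ax":-0.1,"ay":0.3,"az":-0.1},{"x":0.2,"y":-0.1,"z":8,"ax":-0.1,"ay":0.3,"az":-0.1},{"x":0.2,"y":-0.1,"z":10.5,"ax":-0.1,"ay":0.3,"az":-0.1},{"x":0.2,"y":-0.1,"z":11.8,"ax":-0.1,"ay":0.3,"az":-0.1},{"x":0.2,"y":-0.1,"z":11.8,"ax":-0.1,"ay":0.3,"az":-0.1},{"x":0.2,"y":-0.1,"z":11.8,"ax":-0.1,"ay":0.3,"az":-0.1}]'
python3 t.py .518 .2165 .028 5.0
cat > b.py <<'E'
from h import *
from m2 import rect
for n in("side","top"):
    f=viewer.grab_frame(n); P,u,v=pts(f); W=np.full(f["z_map"].shape+(3,),np.nan); W[v,u]=P
    for t in("block_center","bed_seat"):
        for m in viewer.masks_of(t,n)[:1]:
            M=m["pixels"]&(W[...,2]<.15); Q=W[M]; Q=Q[~np.isnan(Q[:,2])]
            if t!="bed_seat": 
                zt=np.percentile(Q[:,2],80); Q=Q[abs(Q[:,2]-zt)<.008]
                A=np.c_[Q[:,:2]-Q[:,:2].mean(0),np.ones(len(Q))]; print("plane slopes",np.linalg.lstsq(A,Q[:,2],rcond=None)[0].round(3))
            else: Q=Q[(Q[:,2]>.008)&(Q[:,2]<.024)]
            print(n,t,round(m["conf"],2),len(Q),"medz",np.median(Q[:,2]).round(4),*rect(Q[:,:2]))
    s=np.s_[190:300,180:340] if n=="side" else np.s_[130:250,130:290]
    cv2.imwrite(f"pics/{n}_{f['z_map'].sum():.0f}.png",cv2.resize(f["image"][s],None,fx=4,fy=4,interpolation=cv2.INTER_CUBIC)); print(f"pics/{n}_{f['z_map'].sum():.0f}.png")
E
(echo 'from h import *'; sed -n '/^def rect/,/return/p' m.py) > m2.py; python3 b.py
```

```text
clock: 16.38
tcp_pos: [0.5187, 0.2169, 0.0616]
ee_rot: [0.999, 0.043, 0.001, -0.0]
force: [0.3, 0.7, -2.8]
opening: 0.043
clock 16.38 tcp [0.5187 0.2169 0.0616] yaw 4.92 tilt 0.15 open 0.043 F [ 0.3   0.72 -2.82] q [ 0.14  0.36 -0.68  1.84  0.26  1.03 -2.13]
shift cm [-0.08  0.03  3.36] turn deg [-0.03 -0.14 -0.08]
plane slopes [0.007 0.    0.028]
side block_center 0.58 232 medz 0.0279 [ 298.8 -239.7] [ 62.9 100.7] 164.65
side bed_seat 0.6 790 medz 0.0139 [549.1 221.6] [211.1 101.2] 4.43
pics/side_417375.png
plane slopes [-0.001 -0.047  0.092]
top block_center 0.56 149 medz 0.0922 [587.6 221.2] [78.3 42.5] 7.3
top bed_seat 0.88 273 medz 0.0156 [584.4 187.4] [190.9  83.5] 31.61
pics/top_319686.png
```

```bash
cat > c.py <<'E'
from h import *
from m2 import rect
import sys
zt=sensors.sense()["tcp_pos"][2]+.030
for n in("side","top"):
    f=viewer.grab_frame(n); P,u,v=pts(f); W=np.full(f["z_map"].shape+(3,),np.nan); W[v,u]=P
    I=f["image"].astype(int); br=(I[...,2]-I[...,0]>35)
    M=br&(abs(W[...,2]-zt)<.008)&(W[...,0]>.43)&(W[...,0]<.67)&(W[...,1]>.15)&(W[...,1]<.29)
    Q=W[M]; print(n,"block top",len(Q),np.median(Q[:,2]).round(4),*rect(Q[:,:2]),"x",(Q[:,0].min()*1e3).round(1),(Q[:,0].max()*1e3).round(1))
    A=np.c_[Q[:,:2]-Q[:,:2].mean(0),np.ones(len(Q))]; print("slopes",np.linalg.lstsq(A,Q[:,2],rcond=None)[0].round(3))
    # per-x strips: y edges
    for a in np.arange(.47,.64,.02):
        q=Q[abs(Q[:,0]-a)<.01]
        if len(q)>5: print(round(a,2),len(q),q[:,1].min().round(4),q[:,1].max().round(4),q[:,2].mean().round(4))
    s=np.s_[190:300,180:340] if n=="side" else np.s_[130:250,130:290]
    o=f["image"].copy(); cv2.imwrite(f"pics/{n}_{sys.argv[1]}.png",cv2.resize(o[s],None,fx=4,fy=4,interpolation=cv2.INTER_CUBIC))
E
python3 c.py a
```

```text
side block top 485 0.0905 [548.7 220.2] [159.4  50.3] 5.26 x 468.1 627.5
slopes [-0.003 -0.02   0.09 ]
0.47 40 0.1881 0.236 0.0902
0.49 80 0.1906 0.2404 0.0908
0.51 8 0.2148 0.2342 0.0894
0.53 16 0.2134 0.2416 0.0903
0.55 78 0.1974 0.2428 0.0909
0.57 76 0.1976 0.2449 0.0902
0.59 77 0.1979 0.2483 0.0905
0.61 79 0.2021 0.2487 0.0899
0.63 31 0.2042 0.2503 0.0899
top block top 150 0.0915 [588.3 221.8] [79.2 42.8] 6.37 x 551.2 628.4
slopes [-0.    -0.022  0.091]
0.55 6 0.197 0.2054 0.09
0.57 23 0.2006 0.2199 0.0922
0.59 40 0.2006 0.2344 0.0909
0.61 59 0.2039 0.2466 0.0916
0.63 22 0.2043 0.2468 0.091
```

View pics/side_a.png

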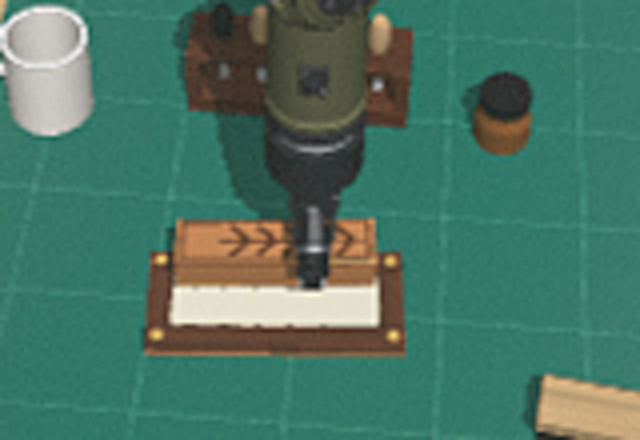

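View pics/top_a.png

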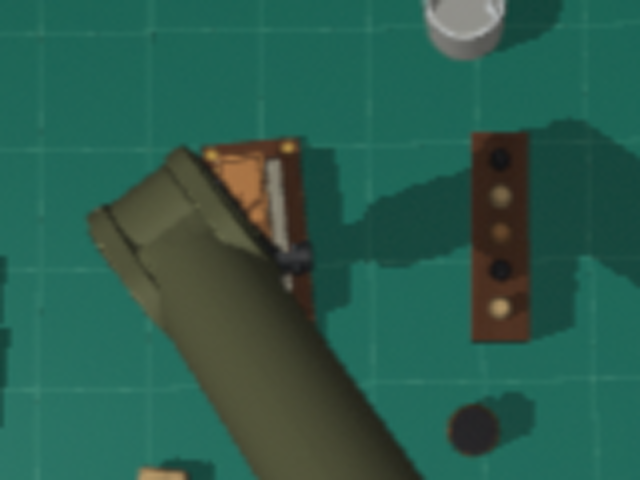

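The block is level and centred over the recess to within about 2 mm, and its angle of 5.3° matches the bed's 4.7–5.0°. Final descent.

```bash
python3 -m jog '[{"x":-0.05,"y":0.05,"z":1,"ax":0,"ay":-0.1,"az":0},{"x":-0.05,"y":0.05,"z":2,"ax":0,"ay":-0.1,"az":0},{"x":-0.05,"y":0.05,"z":2.8,"ax":0,"ay":-0.1,"az":0},{"x":-0.05,"y":0.05,"z":3.2,"ax":0,"ay":-0.1,"az":0},{"x":-0.05,"y":0.05,"z":3.2,"ax":0,"ay":-0.1,"az":0},{"x":-0.05,"y":0.05,"z":3.2,"ax":0,"ay":-0.1,"az":0},{"x":-0.05,"y":0.05,"z":3.2,"ax":0,"ay":-0.1,"az":0}]'
python3 t.py .518 .2165 .029 5.0; python3 c.py b | egrep 'top|slop'; python3 m.py | egrep 'red|mug|jar|blank'
```

```text
clock: 17.65
tcp_pos: [0.5178, 0.2163, 0.0291]
ee_rot: [0.999, 0.043, 0.0, -0.0]
force: [0.3, -0.0, -1.9]
opening: 0.043
clock 17.65 tcp [0.5178 0.2163 0.0291] yaw 4.94 tilt 0.01 open 0.043 F [ 0.28 -0.03 -1.92] q [ 0.12  0.4  -0.66  1.86  0.3   0.97 -2.15]
shift cm [ 0.03 -0.02  0.01] turn deg [-0.01 -0.   -0.06]
side block top 478 0.0586 [549.2 219.8] [156.6  49.1] 3.91 x 469.9 628.3
slopes [-0.002 -0.028  0.059]
top block top 140 0.0597 [588.3 220.9] [77.7 42. ] 4.65 x 551.1 626.6
slopes [-0.016  0.024  0.06 ]
top red 42 [ 0.6254 -0.2537  0.141 ] (array([ 0.614, -0.266,  0.137]), array([ 0.637, -0.243,  0.145]))
mug 0.74 283 med z 0.064 zmax 0.095 M [0.778  0.0081 0.059 ] [784.6  12.1] [100.7  74.1] 6.82
jar none
blank 0.68 330 med z 0.0282 zmax 0.037 M [ 0.2956 -0.2416  0.028 ] [ 296.2 -243.3] [49.8 98.1] 165.66
side red 33 [ 0.6247 -0.2504  0.1404] (array([ 0.613, -0.268,  0.133]), array([ 0.637, -0.234,  0.146]))
mug 0.76 614 med z 0.0579 zmax 0.095 M [0.7772 0.0145 0.0566] [782.3   2.7] [ 76.1 107.9] 127.54
jar 0.64 208 med z 0.0479 zmax 0.067 M [0.365  0.0222 0.0441] [364.2  15.8] [44.5 46.8] 161.79
blank 0.81 298 med z 0.0268 zmax 0.034 M [ 0.2994 -0.2357  0.0256] [ 299.2 -240.1] [ 62.9 101.5] 168.0
```

View pics/side_b.png

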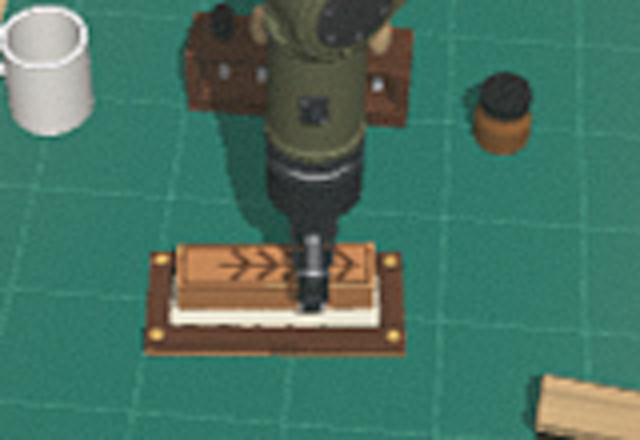

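The block hovers over the recess ((275,275) against recess (275,300) and dots at (162,260)–(393,335)), underside about 11 mm above the frame. Handing in.

```bash
python3 -c "
from h import *
print(workorder.finish_job()); s=sensors.sense(); print(s['clock'],s['tcp_pos'],s['opening'])"
```

```text
the job is handed in; nothing more can be done
None
the job is handed in; nothing more can be done
```

I pressed the gauge cap, carried the block over the rack, and handed the job in at about 18–19 s with the gripper still holding the block above the bed. No verdict was reported.

- **Gauge:** The foot stopped on the block at about 12 mm travel, so the block is about 32 mm thick. I held it there for just over a second at 7–10 N. The cap then sprang back to a measured height of about 140 mm.
- **Carry:** I gripped the block with a 60 N setting, raised it 6 mm, drew it back 60 mm along the rail and lifted it. It crossed the rack with its underside about 70 mm above the handles, worked out from the arm's measured height.
- **Final checks:**
  - **Position:** The block is level, and its centre is within about 2 mm of the recess centre. It is lined up within about 1°, and its underside is about 11 mm above the frame.
  - **Contact:** The tool force showed only the block's weight, so there is no sign of it touching the bed.
  - **Other objects:** The mug, jar and blank measured where they started, to within about 10 mm. I did not measure the mallet, chisel and brush again.

Two things disagreed along the way:
- **Refused moves:** The first two were refused because each row needs all six values. Nothing moved.
- **Misidentified block:** With the block in the gripper, the recognition network picked out the spare blank in the side view. I located the block from colour and depth instead, and the two cameras agreed to within about 2 mm.

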